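Power up the pancake griddle and start the preheat timer

TASK

Get the pancake station preheating, pressing every switch fully home: first switch on the power strip, then switch on the one half of the griddle that has the steel ring mould on it, and finally press the timer's wide bar key fully down and let go, so that the countdown starts once the plate is heating. Leave the other half off (a plastic bottle is standing on it), do not press the timer's two small round keys or turn the dials, and leave the timer and every other thing standing where it is: nothing is to be lifted or pushed away.

Things in the scene. Friction and masses are not known exactly. Their poses are not given: they have to be found in the camera images.
- griddle: fixed twin-zone griddle, 340 (x) x 420 (y) mm, pale frame, dark plate. Origin: centre of underside, on the table; x away from robot (yaw within 0.1), y left. Near (-x) control ledge 85 mm deep, top at z 85 mm: per half a rocker at x -128, y +-65 and a dial (40 mm wide, top z 107) at x -128, y +-165. Plate top z 78, rims to 90; a ridge at y 0 parts left (+y) and right half.
- strip: fixed white power strip, 280 (x) x 58 mm, top 40 mm above the table, right of the griddle. Origin: centre of its underside; x runs along it away from the robot, within 0.1 rad of the griddle's x. Its rocker is at x -105 mm, in the end nearest the robot; a black plug at x +50 mm rises to 76 mm above the table.
- strip_rocker (a joint): the power strip's switch: black rocker, 36 (along the strip's x) x 24 mm, V-shaped top: one half lies level, the other slopes up outwards at 0.4 rad from the mid pivot. Value in rad: 0 off (the strip's -x half, robot's side, stands up, its end 7 mm above the level half), 0.4 on (that half pressed level). About 3 N turns it; it stays where left.
- strip_rocker_press (a point): point on top of the half of the strip's rocker that stands up when off, 12 mm from the pivot towards the strip's -x; press here straight down. When on, it is level, 45 mm above the table and 3 mm above the 46 x 34 mm bezel. Turning on, the point sinks 5 mm and moves 1 mm towards -x.
- left_rocker (a joint): the switch of the griddle's left (+y) half: black rocker, 36 (along the griddle's x) x 24 mm, V-shaped top: one half lies level, the other slopes up outwards at 0.4 rad from the mid pivot. Value in rad: 0 off (the griddle's -x half, robot's side, stands up, its end 7 mm above the level half), 0.4 on (that half pressed level). About 3 N turns it; it stays where left.
- left_rocker_press (a point): point on top of the half of the left rocker that stands up when off, 12 mm from the pivot towards the griddle's -x; press here straight down. When on, it is level, 90 mm above the table and 3 mm above the 46 x 34 mm bezel. Turning on, the point sinks 5 mm and moves 1 mm towards -x.
- right_rocker (a joint): the switch of the griddle's right (-y) half: same rocker, same values as the left one
- right_rocker_press (a point): the same point on the right rocker, same heights
- mould: loose polished steel pancake ring, 96 mm across and 22 mm high with a wire loop handle up to 54 mm, standing on one half of the griddle's plate; which half differs from run to run: its y in the griddle's frame is positive on the left half, negative on the right half. Origin: centre of its underside
- parked_bottle: loose short pale squeeze bottle, 56 mm across, 150 mm tall with black collar and pointed nozzle, parked on the other half of the griddle's plate (nozzle tip 228 mm above the table); origin: centre of its underside
- timer: loose pale kitchen timer, about 0.25 kg, rubber foot, left of the griddle: a wedge 100 x 100 mm, 27 mm high at its near (-x) edge, 42 mm at the far edge (face slopes 0.15 rad). Origin: centre of underside; x points from bar key to display, away from the robot (yaw within 0.35). On the face, near to far: wide bar key, two round keys side by side, display
- start_bar (a joint): the timer's start key: grey bar 66 mm wide (timer's y) by 20 mm, at timer x -36 mm, y 0. Value = travel in m along the face's normal, 0 up to 0.004 fully down; a spring takes 1.5 N to start and 4 N for the full travel and lifts it again. Pressing it again does nothing more
- start_bar_top (a point): centre of the bar key's top face, about 35 mm above the table when up, moving with the key
- round_left (a joint): small round grey key, 16 mm across, on the timer at x 1, y +22 mm, its top 5 mm above the face (the reset key); same travel in m
- round_right (a joint): small round grey key, 16 mm across, on the timer at x 1, y -22 mm, its top 5 mm above the face (the setting key); same travel in m
- left_pointer (a point): pointer on top of the griddle's left dial, 17 mm from the dial's axis; it swings round as the dial turns
- right_pointer (a point): pointer on top of the griddle's right dial, 17 mm from the dial's axis
- side_bottle: loose orange squeeze bottle, 56 mm across, 200 mm tall, standing beyond the timer; origin: centre of its underside
- plates: loose stack of white paper plates, 224 mm across, 42 mm high, to the right of the strip; origin: centre of its underside
There are look-alikes about, which are no part of the job. What is shaped like the timer but pink is not meant.

How it is judged:
On the way, in this order (a step that is already met when the one before it is completed fails the run):
1. the power strip's rocker is switched on (value of joint strip_rocker above 0.33 rad), for 0.1 s.
2. the rocker of the griddle half with the ring mould is switched on (((y of mould in the frame of griddle above 0 m and value of joint left_rocker above 0.33 rad) or (y of mould in the frame of griddle below 0 m and value of joint right_rocker above 0.33 rad))), for 0.1 s.
3. the timer's wide bar key is pressed down (3 of its 4 mm) (value of joint start_bar above 0.003 m), for 0.05 s.
At the end, for the whole second after the job is handed in: strip rocker and the mould half's rocker on (over 0.33 rad), other rocker off (under 0.05); timer keys up again (under 1 mm), timer flat, at rest, within 25 mm of its start; mould, bottles and plates within 20 mm of theirs, dial pointers within 6 mm (value of joint strip_rocker above 0.33 rad and ((y of mould in the frame of griddle above 0 m and value of joint left_rocker above 0.33 rad) or (y of mould in the frame of griddle below 0 m and value of joint right_rocker above 0.33 rad)) and ((y of mould in the frame of griddle above 0 m and value of joint right_rocker below 0.05 rad) or (y of mould in the frame of griddle below 0 m and value of joint left_rocker below 0.05 rad)) and value of joint each of start_bar, round_left, round_right below 0.001 m and distance of timer from where it was at the start of the episode below 0.025 m and height (world z) of timer below 0.005 m and angle between timer's own z axis and vertical below 0.06 rad and linear speed of timer below 0.01 m/s and distance of each of mould, parked_bottle, side_bottle, plates from where it was at the start of the episode below 0.02 m and distance of each of left_pointer, right_pointer from where it was at the start of the episode below 0.006 m); the robot touches nothing.
It fails at once if done out of order: a griddle half switched on before the strip, or the bar key pressed before both are on ((value of joint strip_rocker below 0.2 rad and value of joint any of left_rocker, right_rocker above 0.2 rad) or (value of joint start_bar above 0.002 m and (value of joint strip_rocker below 0.2 rad or ((y of mould in the frame of griddle above 0 m and value of joint left_rocker below 0.2 rad) or (y of mould in the frame of griddle below 0 m and value of joint right_rocker below 0.2 rad))))).
It fails at once if the half without the mould is switched on ((y of mould in the frame of griddle above 0 m and value of joint right_rocker above 0.2 rad) or (y of mould in the frame of griddle below 0 m and value of joint left_rocker above 0.2 rad)).
It fails at once if a round key is pressed (over 2 mm) or a dial turned (pointer over 6 mm) (value of joint any of round_left, round_right above 0.002 m or distance of any of left_pointer, right_pointer from where it was at the start of the episode above 0.006 m).
It fails at once if the timer is lifted, tipped or pushed away (over 12 mm up, 0.25 rad, 30 mm) (height (world z) of timer above 0.012 m or angle between timer's own z axis and vertical above 0.25 rad or distance of timer from where it was at the start of the episode above 0.03 m).
It fails at once if the mould, a bottle or the plates are moved over 20 mm (distance of any of mould, parked_bottle, side_bottle, plates from where it was at the start of the episode above 0.02 m).
It also fails if it takes over 56 s, if anything falls off the work surface, if the arm or the gripper's body presses on something with over 40 N, if the wrist force passes 120 N, or if a joint passes its speed limit or range.

ROBOT

A 7-joint arm with a two-finger parallel gripper is mounted at the origin on the work surface. World frame = base frame: x ahead of the robot, y to its left, z up, the work surface at z = 0. Lengths are in m, angles in rad, forces in N, time in s.
With the tool pointing down it reaches from about 0.425 to 1.025 m from the base axis. Payload 9.4 kg.
Tool frame: the origin (TCP) lies between the finger pads; the fingertips stand 11 mm ahead of it and the grasp point (between the pads) lies 8 mm behind it (r.tip_reach is the z of the fingertips in the tool frame, in m); z points along the fingers, y is the line along which they close (so a half turn about z gives the same grasp; the last joint's range is limited). The gripper opens to 85 mm and grips with 20 to 120 N. Pads are 22 mm wide; open, the fingers measure 114 mm over their backs; the gripper's body (76 mm by 85 mm) begins 54 mm behind the grasp point. The pads swing forward as they close: fully open they stand 13 mm farther back than shut.
Start: joints at [-1.411, 0.599, -0.003, 1.599, 0.002, 0.943, -0.08], TCP at [0.17, 0.705, 0.242] pointing down, gripper open.
Joint ranges: [-2.57, 2.57], [-0.35, 1.97], [-1.29, 1.29], [0.11, 2.56], [-1.05, 4.19], [0.11, 1.86], [-2.63, 2.63]. Speed limits (rad/s): [2.22, 2.22, 3.01, 3.01, 3.14, 3.14, 3.14].

INTERFACE

Orientations are given as a rotation vector (axis times angle).
In Python, from workcell import r gives the robot as it stands. The module is installed in compiled form; this text tells all that it offers.
- The arm moves only by the shell command python3 -m jog 'ROWS' [FORCE]. ROWS is JSON, a list of rows, each a list of 3 entries, a list of its own where there are three numbers: the shift along the world's x, y, z scaled (see below), then the turn about the world's z scaled (see below), then the opening, from 0 (shut) to 1 (fully open). In form: [[[tx, ty, tz], spin, grip], ...]. A call has 1 to 8 rows; each row shifts and turns the commanded pose from where the row before left it; what a row does not reach is not made up. The controller multiplies each number of a shift by 20 mm and each number of a turn by 0.15 rad. A row lasts 1/10 s, in which the tool goes at most 50 mm and 8.59 degrees, less where a joint would pass 70% of its speed; a pose out of reach is approached as far as the arm can. A call with a number of a shift or a turn outside -1 to 1 is refused whole. A call with a gripper value outside its range is refused whole. The fingers move at their own pace and stop on an object; FORCE is the grip in N (left out, the last holds). Time passes only in rows, so rows that do not move let the fingers close. It gives the time, the measured TCP pose, the force, the opening and the grip force at its end, in the units of the state.
- r.get_state(): the state, without advancing time (a new reading comes with each control period).
- r.camera(name): name is "side" or "top" or "wrist"; returns a dict with "image" (400x640x3 uint8, blue, green, red), "z_map" (400x640 float32, m along the optical axis (not along the pixel's ray), 0 where there is no reading), "vertical_fov" (degrees; the focal length in pixels is half the picture's height over the tangent of half this angle, whatever the lens; pixels are square), "cx", "cy" (the principal point, pixels), "R" (3x3) and "t" (3): a world point X has camera coordinates R X + t; the wrist camera has in their place "tool_from_camera" (4x4, takes a point from camera to tool coordinates, whose origin is the TCP and whose axes are the flange's). Camera axes: x right, y down, z forward; pixel columns grow to the right and rows downward; lengths in m; the calibration is good to about 2 mm. A picture is of the moment at which its call begins: read the wrist's pose just before it.
- r.finish_job(): hands the job in; it is judged then, once.
The state is a dict: "clock": time; "joint_positions": joint angles; "qd": joint speeds; "joint_efforts": joint torques, N m; "ee_pos": TCP position; "tool_rot": TCP orientation; "wrist_force": force on the tool from outside, world axes, zero at the start; "ft_torque": the same for the moment, N m; "opening": finger opening in m; "grasp_force": force on a finger pad.
Only numpy, scipy, OpenCV 4.12 (cv2) and the standard library are available. Lean on these libraries where they do the work, as an engineer would, in place of code of your own. Each camera call takes 0.05 s, during which the arm holds its last target. There are 200 camera calls.

## Working session

There is one attempt and no reset: what is moved stays moved. The work goes in short steps, Python scripts to look and compute and a shell command to move; the robot and the scene stay as the last step left them, time stands still between calls to the robot, and variables do not carry over. Pictures are saved under pics/ and viewed, at most 10 in all, crops included, and the job is handed in when it is done.

```bash
mkdir -p pics; cat > h.py <<'E'
import numpy as np, cv2
from workcell import r
def K(c):
    f=c["image"].shape[0]/2/np.tan(np.radians(c["vertical_fov"])/2); return f,c["cx"],c["cy"]
def cloud(c):
    f,cx,cy=K(c); z=c["z_map"].astype(float); v,u=np.indices(z.shape)
    P=np.stack([(u-cx)/f*z,(v-cy)/f*z,z],-1)
    return (P-c["t"])@np.asarray(c["R"])   # world = R^T (P-t)
def plane(c,u,v,h):
    f,cx,cy=K(c); R=np.asarray(c["R"]); o=-R.T@c["t"]; d=R.T@np.array([(u-cx)/f,(v-cy)/f,1]); return o+d*(h-o[2])/d[2]
def proj(c,X):
    f,cx,cy=K(c); p=np.asarray(c["R"])@X+c["t"]; return f*p[0]/p[2]+cx,f*p[1]/p[2]+cy
E
python3 - <<'E'
from h import *
import pickle
s=r.get_state(); print(s["clock"],s["ee_pos"],s["tool_rot"],s["wrist_force"],s["opening"],r.tip_reach)
for n in("top","side"):
    c=r.camera(n); cv2.imwrite(f"pics/{n}0.png",c["image"]); pickle.dump(c,open(n+".pkl","wb")); print(n,c["vertical_fov"],-np.asarray(c["R"]).T@c["t"])
E
```

```text
0.0 [0.16995039 0.70433265 0.24140715] [-3.70941608e-01 -3.11955209e+00  2.45165624e-03] [ 0.99791599 -0.12175404 -0.11364694] 0.08556408538654965 0.011
top 54.43608789968325 [ 0.41965496 -0.08974532  1.34160136]
side 53.019046381763246 [-0.23286387 -0.87842464  1.0153196 ]
```

View pics/top0.png

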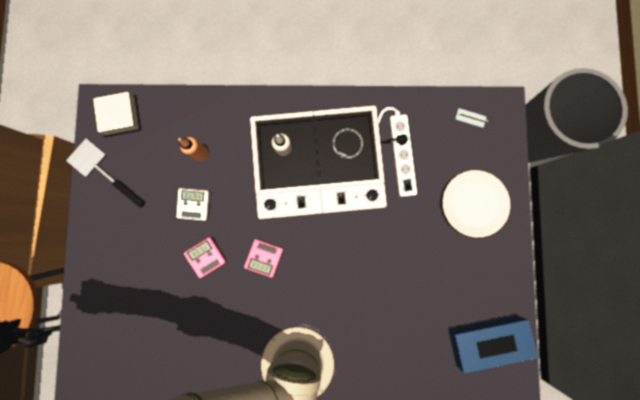

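View pics/side0.png

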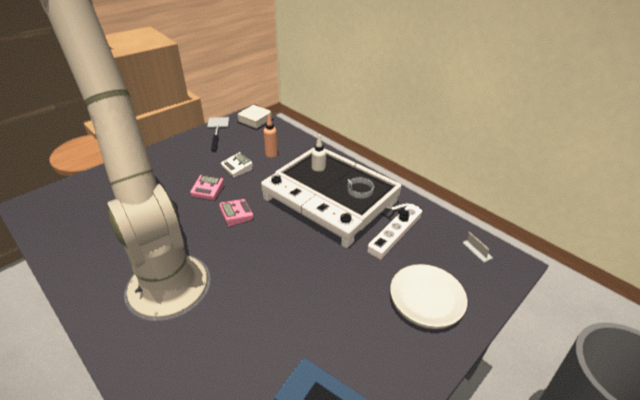

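The top view shows the griddle with the ring mould at (348,143) on the right half and the bottle at (281,143) on the left half. The strip rocker is at (407,185) and the right rocker at (341,197). Timer candidates are the white wedge with display at (193,204), pink wedges at (204,257) and (264,257), and a plain pale box at (115,112). Only the white one at (193,204) fits: it is pale, has a display and keys, and stands left of the griddle.

```bash
python3 - <<'E'
from h import *
import pickle
c=pickle.load(open("top.pkl","rb")); im=c["image"]; W=cloud(c)
print("base",proj(c,np.zeros(3)),"tcp",proj(c,np.array([.17,.705,.24])))
hsv=cv2.cvtColor(im,cv2.COLOR_BGR2HSV)
def blobs(m,x0,x1,y0,y1,h,amin=8):
    mm=np.zeros_like(m);mm[y0:y1,x0:x1]=m[y0:y1,x0:x1]
    n,l,st,ce=cv2.connectedComponentsWithStats(mm)
    for i in range(1,n):
        if st[i,4]>=amin:
            k=l==i; zz=W[k][:,2]
            print(st[i],ce[i].round(1),"medz",np.median(zz).round(3),plane(c,*ce[i],h).round(4))
dark=(hsv[...,2]<80).astype(np.uint8)
print("ledge");blobs(dark,258,384,188,212,.09)
print("strip");blobs(dark,393,414,120,195,.043)
white=((hsv[...,2]>150)&(hsv[...,1]<70)).astype(np.uint8)
print("timer white");blobs(white,165,220,180,230,.034)
print("stripwhite");blobs(white,388,418,105,200,.04,50)
m=np.zeros_like(white);m[180:230,165:220]=white[180:230,165:220]
print(cv2.minAreaRect(cv2.findNonZero(m)))
a=cv2.resize(im[180:228,165:221],None,fx=10,fy=10,interpolation=cv2.INTER_CUBIC)
b=cv2.resize(im[170:218,375:420],None,fx=5,fy=5,interpolation=cv2.INTER_CUBIC)
d=cv2.resize(im[185:215,320:382],None,fx=3.8,fy=3.8,interpolation=cv2.INTER_CUBIC)
o=np.zeros((480,800,3),np.uint8);o[:,:560]=a;o[:240,560:785]=b;o[250:250+d.shape[0],560:560+d.shape[1]]=d[:, :240]
cv2.imwrite("pics/crop.png",o)
E
```

```text
base (np.float64(297.18989484503345), np.float64(363.37535537607687)) tcp (np.float64(35.29361720015464), np.float64(325.99169960714136))
ledge
[367 190  10  10  63] [372.  194.4] medz 0.103 [ 0.5548 -0.2413  0.09  ]
[339 194   5   9  38] [341.1 198.7] medz 0.092 [ 0.5405 -0.1414  0.09  ]
[299 198   5   9  44] [301.  202.1] medz 0.092 [ 0.5287 -0.0119  0.09  ]
[265 200  10   9  64] [270.1 203.7] medz 0.103 [0.5229 0.0879 0.09  ]
strip
[396 135  11   9  69] [401.4 138.9] medz 0.075 [ 0.7508 -0.3489  0.043 ]
[405 181   6   9  45] [407.3 184.9] medz 0.046 [ 0.5927 -0.3663  0.043 ]
timer white
[176 188  33  33 895] [191.9 203.5] medz 0.035 [0.527  0.3595 0.034 ]
stripwhite
[ 388  107   30   90 1427] [402.8 153. ] medz 0.039 [ 0.7027 -0.3533  0.04  ]
((191.83529663085938, 204.1411590576172), (31.445566177368164, 30.985387802124023), 4.39870548248291)
```

View pics/crop.png

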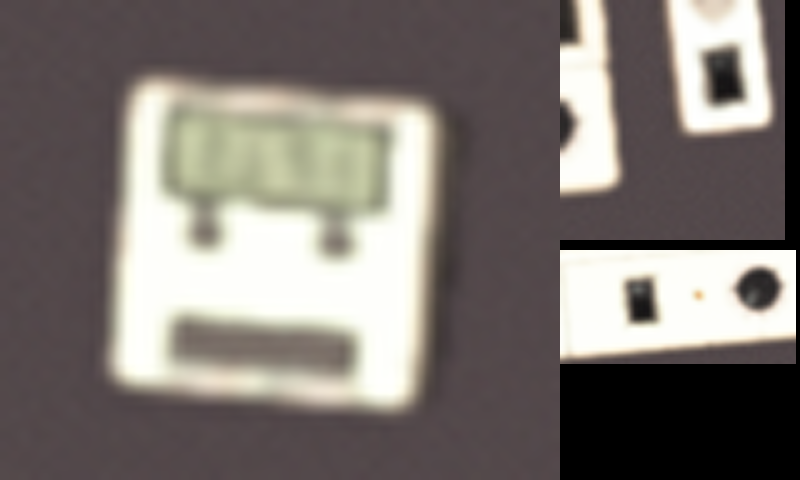

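The enlarged crop confirms the timer: display at the far end, two round keys, and the wide bar near the robot at about pixel (191.3,214.7). I'm now moving towards the strip with the gripper closed.

```bash
python3 -m jog '[[[1,-1,0.5],1,0],[[1,-1,0.5],1,0],[[1,-1,0.5],0.2,0],[[1,-1,0],0,0],[[1,-1,0],0,0],[[1,-1,0],0,0],[[1,-1,0],0,0],[[1,-1,0],0,0]]' && python3 -m jog '[[[1,-1,0],0,0],[[1,-1,0],0,0],[[1,-1,0],0,0],[[1,-1,0],0,0],[[1,-1,0],0,0],[[1,-1,0],0,0],[[1,-1,0],0,0],[[1,-1,0],0,0]]' && python3 -m jog '[[[0.7,-1,0],0,0],[[0.7,-1,0],0,0],[[0.7,-1,0],0,0],[[0.7,-1,0],0,0],[[0.7,-1,0],0,0],[[0.7,-1,0],0,0],[[0,-1,0],0,0],[[0,-1,0],0,0]]'
```

```text
clock: 0.9
ee_pos: [0.3308, 0.5437, 0.272]
tool_rot: [0.146, -3.138, 0.001]
wrist_force: [0.9, -0.6, -0.0]
opening: 0.0002
grasp_force: 0.0
clock: 1.7
ee_pos: [0.4907, 0.3837, 0.272]
tool_rot: [0.146, -3.138, 0.001]
wrist_force: [0.3, 0.4, -0.4]
opening: -0.0001
grasp_force: 0.0
clock: 2.5
ee_pos: [0.5735, 0.2235, 0.2718]
tool_rot: [0.146, -3.137, 0.0]
wrist_force: [-0.1, -0.4, 0.8]
opening: -0.0001
grasp_force: 0.0
```

```bash
python3 -m jog '[[[0,-1,0],0,0],[[0,-1,0],0,0],[[0,-1,0],0,0],[[0,-1,0],0,0],[[0,-1,0],0,0],[[0,-1,0],0,0],[[0,-1,0],0,0],[[0,-1,0],0,0]]' && python3 -m jog '[[[0,-1,0],0,0],[[0,-1,0],0,0],[[0,-1,0],0,0],[[0,-1,0],0,0],[[0,-1,0],0,0],[[0,-1,0],0,0],[[0,-1,0],0,0],[[0,-1,0],0,0]]' && python3 -m jog '[[[0,-1,0],0,0],[[0,-1,-0.5],0,0],[[0,-1,-0.5],0,0],[[0,-1,-1],0,0],[[0,-1,-1],0,0],[[0,-1,-1],0,0],[[0,-1,0],0,0],[[0,0,0],0,0]]'
python3 - <<'E'
from h import *
s=r.get_state(); c=r.camera("wrist"); cv2.imwrite("pics/w1.png",c["image"]); print(s["ee_pos"],s["tool_rot"],c["tool_from_camera"])
R,_=cv2.Rodrigues(np.array(s["tool_rot"])); T=np.array(c["tool_from_camera"])
# camera pose in world
Rw=R@T[:3,:3]; t=R@T[:3,3]+s["ee_pos"]; c["R"]=Rw.T; c["t"]=-Rw.T@t
import pickle; pickle.dump(c,open("w1.pkl","wb"))
print("strip pt",proj(c,np.array([.5808,-.3675,.05])),"right pt",proj(c,np.array([.5286,-.1425,.095])))
E
```

```text
clock: 3.3
ee_pos: [0.5729, 0.0639, 0.2723]
tool_rot: [0.147, -3.138, -0.0]
wrist_force: [0.6, 0.2, -0.2]
opening: 0.0005
grasp_force: 0.0
clock: 4.1
ee_pos: [0.5729, -0.0958, 0.2723]
tool_rot: [0.147, -3.138, -0.001]
wrist_force: [1.2, 0.2, -0.1]
opening: -0.0003
grasp_force: 0.0
clock: 4.9
ee_pos: [0.5724, -0.238, 0.1916]
tool_rot: [0.141, -3.137, 0.001]
wrist_force: [-0.1, 0.2, 0.4]
opening: -0.0003
grasp_force: 0.0
[ 0.57235357 -0.23803188  0.19163395] [ 1.40888238e-01 -3.13681701e+00  1.13298636e-03] [[-1.00912831e-03 -9.51367986e-01 -3.08055089e-01  7.79840573e-02]
 [ 9.99998632e-01 -1.36370897e-03  9.35748649e-04 -3.81649601e-04]
 [-1.31033880e-03 -3.08053723e-01  9.51368061e-01 -1.31266022e-01]
 [ 0.00000000e+00  0.00000000e+00  0.00000000e+00  1.00000000e+00]]
strip pt (np.float64(165.55652167455574), np.float64(194.9864759185597)) right pt (np.float64(466.16562485908), np.float64(166.95065449109916))
```

View pics/w1.png

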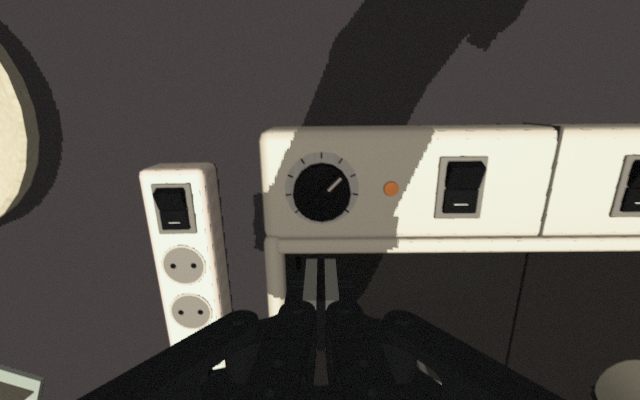

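The wrist view shows the strip's rocker bezel centred at about (175,208) and the right rocker's bezel at about (461,187). In both, the robot-side half is standing up. I'll refine both points from the bezels.

```bash
python3 - <<'E'
from h import *
import pickle
c=pickle.load(open("w1.pkl","rb")); im=c["image"]
g=cv2.cvtColor(im,cv2.COLOR_BGR2GRAY); W=cloud(c)
for n,(x0,y0,x1,y1),h in(("strip",(146,176,206,242),.042),("right",(428,148,500,228),.087)):
    m=(g[y0:y1,x0:x1]<165).astype(np.uint8)
    k,l,st,ce=cv2.connectedComponentsWithStats(m); i=1+np.argmax(st[1:,4])
    q=cv2.findNonZero((l==i).astype(np.uint8)).reshape(-1,2)+[x0,y0]
    hull=cv2.convexHull(q).reshape(-1,2)
    P=np.array([plane(c,*p,h)[:2] for p in hull]).astype(np.float32)*1000
    (ctr,sz,a)=cv2.minAreaRect(P); print(n,st[i],ctr,sz,a)
    print(" z of bezel ring", np.percentile(W[y0:y1,x0:x1,2],[5,25,50,75,95]).round(4))
E
```

```text
strip [   5    7   46   51 1912] (595.1450805664062, -363.96136474609375) (45.20747375488281, 34.37942123413086) 6.7188310623168945
 z of bezel ring [0.0378 0.0393 0.0405 0.0442 0.0495]
right [   6    8   54   62 2870] (544.7973022460938, -140.37869262695312) (45.0994873046875, 34.127201080322266) 5.292966365814209
 z of bezel ring [0.0839 0.0848 0.086  0.0896 0.0948]
```

```bash
python3 -m jog '[[[0.48,-1,0],0,0],[[0,-1,0],0,0],[[0,-1,0],0,0],[[0,-1,-1],0,0],[[0,-1,-1],0,0],[[0,-1,-1],0,0],[[0,-0.4,-1],0,0],[[0,0,-1],0,0]]' && python3 -m jog '[[[0,0,-0.5],0,0],[[0,0,-0.4],0,0],[[0,0,-0.4],0,0],[[0,0,0],0,0]]'
```

```text
clock: 5.75
ee_pos: [0.5828, -0.3653, 0.0913]
tool_rot: [0.142, -3.138, 0.001]
wrist_force: [0.5, -0.1, -0.5]
opening: -0.0
grasp_force: 0.0
clock: 6.15
ee_pos: [0.5836, -0.3626, 0.0657]
tool_rot: [0.147, -3.138, -0.001]
wrist_force: [-0.1, 0.4, 0.5]
opening: 0.0001
grasp_force: 0.0
```

```bash
python3 -m jog '[[[-0.08,-0.1,-0.15],0,0],[[0,0,-0.15],0,0],[[0,0,-0.1],0,0],[[0,0,0],0,0]]'; python3 -m jog '[[[0,0,-0.1],0,0],[[0,0,0],0,0]]'
```

```text
clock: 6.55
ee_pos: [0.5817, -0.3655, 0.0583]
tool_rot: [0.146, -3.138, 0.0]
wrist_force: [-0.7, -0.1, 1.3]
opening: 0.0004
grasp_force: 0.5
clock: 6.75
ee_pos: [0.5821, -0.3655, 0.0562]
tool_rot: [-0.146, 3.138, -0.001]
wrist_force: [0.3, 0.1, 0.5]
opening: -0.0002
grasp_force: 0.3
```

```bash
python3 -m jog '[[[0,0,-0.1],0,0],[[0,0,0],0,0]]'; python3 -m jog '[[[0,0,-0.1],0,0],[[0,0,0],0,0]]'
```

```text
clock: 6.95
ee_pos: [0.5822, -0.3654, 0.056]
tool_rot: [-0.146, 3.137, -0.001]
wrist_force: [-5.1, 1.8, 17.2]
opening: 0.0001
grasp_force: 8.6
clock: 7.15
ee_pos: [0.5822, -0.3656, 0.0558]
tool_rot: [-0.146, 3.137, -0.001]
wrist_force: [-8.9, 4.9, 33.2]
opening: 0.0002
grasp_force: 16.5
```

Firm stop at z 0.056, as predicted. I'll retreat, move towards the right rocker, and check with the wrist camera.

```bash
python3 -m jog '[[[0,0,1],0,0],[[0,0,1],0,0],[[0,0,1],0,0],[[0,0,1],0,0],[[0,0,1],0,0],[[0,0,1],0,0],[[-0.5,1,0.5],0,0],[[-1,1,0.5],0,0]]' && python3 -m jog '[[[-1,1,0],0,0],[[0,1,0],0,0],[[0,1,0],0,0],[[0,1,0],0,0],[[0,0,0],0,0]]'
cat >> h.py <<'E'
def wrist():
    s=r.get_state(); c=r.camera("wrist")
    R,_=cv2.Rodrigues(np.array(s["tool_rot"])); T=np.array(c["tool_from_camera"])
    Rw=R@T[:3,:3]; t=R@T[:3,3]+s["ee_pos"]; c["R"]=Rw.T; c["t"]=-Rw.T@t
    return s,c
E
python3 - <<'E'
from h import *
s,c=wrist(); cv2.imwrite("pics/w2.png",c["image"])
E
```

```text
clock: 7.95
ee_pos: [0.5535, -0.3246, 0.1927]
tool_rot: [-0.147, 3.136, -0.001]
wrist_force: [0.9, -0.2, -0.3]
opening: 0.0002
grasp_force: 0.0
clock: 8.45
ee_pos: [0.5328, -0.2419, 0.1923]
tool_rot: [-0.153, 3.137, 0.002]
wrist_force: [1.0, 0.5, 1.0]
opening: -0.0003
grasp_force: 0.0
```

View pics/w2.png

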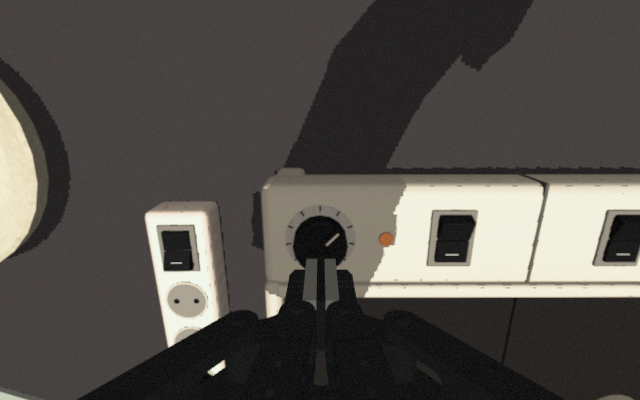

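The strip's rocker at (178,250) now has its robot-side half level, so it is on. The right rocker is at (453,238), still off.

```bash
python3 -m jog '[[[0,1,0],0,0],[[0,1,0],0,0],[[0,1,0],0,0],[[0,1,0],0,0],[[0,1,-1],0,0],[[0,0,-1],0,0],[[0,0,-1],0,0],[[0,0,-0.7],0,0]]' && python3 -m jog '[[[0,0,-0.1],0,0],[[0,0,0],0,0]]'
```

```text
clock: 9.3
ee_pos: [0.5322, -0.146, 0.1171]
tool_rot: [0.146, -3.138, 0.0]
wrist_force: [0.3, -0.2, -0.4]
opening: -0.0001
grasp_force: 0.0
clock: 9.5
ee_pos: [0.5322, -0.1459, 0.1161]
tool_rot: [0.145, -3.138, 0.0]
wrist_force: [-0.6, -0.1, 0.4]
opening: 0.0002
grasp_force: 0.0
```

```bash
python3 -m jog '[[[0,0.2,-0.2],0,0],[[0,0,-0.2],0,0],[[0,0,-0.15],0,0],[[0,0,-0.1],0,0],[[0,0,0],0,0]]'; python3 -m jog '[[[0,0,-0.1],0,0],[[0,0,0],0,0]]'; python3 -m jog '[[[0,0,-0.1],0,0],[[0,0,0],0,0]]'
```

```text
clock: 10.0
ee_pos: [0.5318, -0.1412, 0.1031]
tool_rot: [0.146, -3.138, -0.0]
wrist_force: [0.4, 0.8, -0.6]
opening: -0.0001
grasp_force: 0.1
clock: 10.2
ee_pos: [0.5322, -0.1413, 0.1012]
tool_rot: [-0.146, 3.138, -0.0]
wrist_force: [-0.3, -0.0, 0.9]
opening: -0.0001
grasp_force: 0.0
clock: 10.4
ee_pos: [0.5323, -0.1414, 0.1009]
tool_rot: [-0.146, 3.137, -0.001]
wrist_force: [-5.2, 1.9, 22.0]
opening: 0.0
grasp_force: 11.1
```

```bash
python3 -m jog '[[[0,0,1],0,0],[[0,0,1],0,0],[[0,0,1],0,0],[[0,0,1],0,0],[[0,0,1],0,0],[[0,1,0.5],0,0],[[0,1,0],0,0],[[0,1,0],0,0]]' && python3 -m jog '[[[0,1,0],0,0],[[0,1,0],0,0],[[0,1,0],0,0],[[0,1,0],0,0],[[0,0,0],0,0]]'
python3 - <<'E'
from h import *
s,c=wrist(); cv2.imwrite("pics/w3.png",c["image"])
E
```

```text
clock: 11.2
ee_pos: [0.5326, -0.0808, 0.2098]
tool_rot: [-0.145, 3.136, -0.0]
wrist_force: [0.6, 0.7, 0.2]
opening: -0.0001
grasp_force: 0.0
clock: 11.7
ee_pos: [0.5325, 0.0017, 0.2093]
tool_rot: [-0.152, 3.137, 0.002]
wrist_force: [1.0, -1.0, 0.6]
opening: 0.0003
grasp_force: 0.0
```

View pics/w3.png

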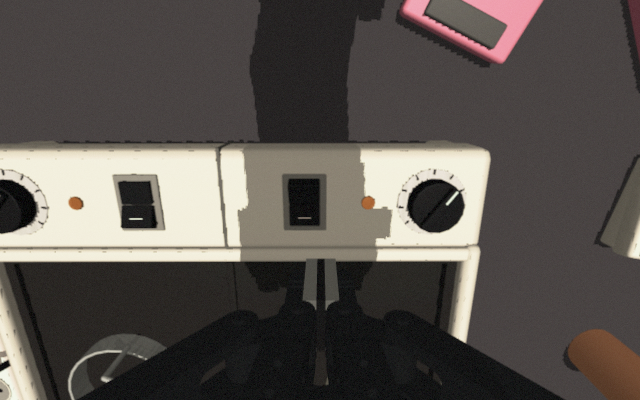

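```bash
python3 -m jog '[[[0,1,0],-0.65,0],[[0,1,0],-0.65,0],[[0,1,0],0,0],[[0,1,0],0,0],[[0,1,0],0,0],[[0,1,0],0,0],[[0,1,0],0,0],[[0,1,0],0,0]]' && python3 -m jog '[[[0,1,0],0,0],[[0,1,0],0,0],[[0,1,0],0,0],[[0,1,0],0,0],[[0,1,0],0,0],[[0,1,0],0,0],[[0,1,0],0,0],[[0,0,0],0,0]]'
python3 - <<'E'
from h import *
import pickle
s,c=wrist(); cv2.imwrite("pics/w4.png",c["image"]); pickle.dump(c,open("w4.pkl","wb"))
print(s["tool_rot"],proj(c,np.array([.49,.363,.035])))
E
```

```text
clock: 12.55
ee_pos: [0.5326, 0.1582, 0.2093]
tool_rot: [0.162, 3.137, -0.001]
wrist_force: [0.4, 0.1, -0.3]
opening: -0.0003
grasp_force: 0.0
clock: 13.35
ee_pos: [0.5317, 0.3025, 0.2091]
tool_rot: [0.154, 3.138, 0.003]
wrist_force: [0.7, -0.1, -0.1]
opening: -0.0
grasp_force: 0.0
[1.54241889e-01 3.13768814e+00 2.54587852e-03] (np.float64(383.1126686447247), np.float64(136.60605136859203))
```

View pics/w4.png

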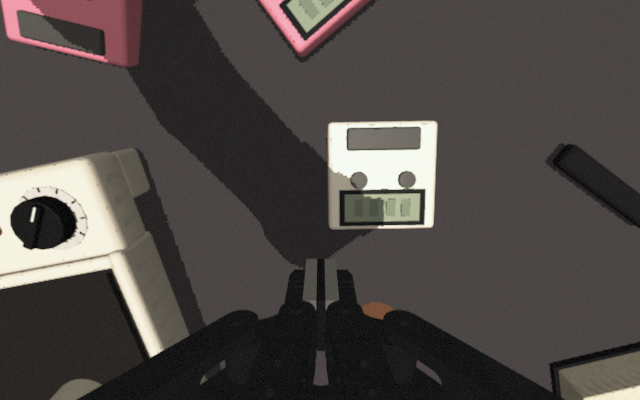

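In w3 the right rocker (139,203) is pressed level and the left one (305,203) is unchanged. In w4 the timer's bar key is centred at about (384,138), square to the tool, with the round keys at (359,180) and (407,180).

```bash
python3 - <<'E'
from h import *
import pickle
c=pickle.load(open("w4.pkl","rb")); W=cloud(c)
g=cv2.cvtColor(c["image"],cv2.COLOR_BGR2GRAY)
m=np.zeros_like(g); m[125:155,340:428]=(g[125:155,340:428]<170)
n,l,st,ce=cv2.connectedComponentsWithStats(m); i=1+np.argmax(st[1:,4])
print(st[i],ce[i],plane(c,*ce[i],.035),np.median(W[l==i],0))
m=np.zeros_like(g); m[112:240,320:445]=g[112:240,320:445]>190
rc=cv2.minAreaRect(np.array([plane(c,*p,.033)[:2]*1000 for p in cv2.findNonZero(m).reshape(-1,2)],np.float32)); print(rc)
E
```

```text
[ 346  127   75   24 1660] [383.49036145 138.2246988 ] [0.49144766 0.36327463 0.035     ] [0.49131434 0.36330068 0.03530351]
((527.2132568359375, 361.57586669921875), (99.728271484375, 100.0460433959961), 85.27777099609375)
```

```bash
python3 -m jog '[[[-1,1,0],0,0],[[-1,1,-1],0,0],[[-0.15,1,-1],0,0],[[0,0.05,-1],0,0],[[0,0,-1],0,0],[[0,0,-1],0,0],[[0,0,-1],0,0],[[0,0,-1],0,0]]' && python3 -m jog '[[[0,0,0],0,0],[[0,0,0],0,0]]'
```

```text
clock: 14.2
ee_pos: [0.4895, 0.3587, 0.0686]
tool_rot: [0.161, 3.137, -0.001]
wrist_force: [-0.2, 0.1, -0.0]
opening: -0.0001
grasp_force: 0.0
clock: 14.4
ee_pos: [0.4893, 0.359, 0.0694]
tool_rot: [-0.161, -3.137, 0.002]
wrist_force: [0.5, 0.0, 0.6]
opening: 0.0001
grasp_force: 0.0
```

```bash
python3 -m jog '[[[0,0.2,-0.3],0,0],[[0,0,-0.3],0,0],[[0,0,-0.3],0,0],[[0,0,-0.15],0,0],[[0,0,0],0,0]]'; python3 -m jog '[[[0,0,-0.1],0,0],[[0,0,0],0,0]]'; python3 -m jog '[[[0,0,-0.1],0,0],[[0,0,0],0,0]]'
```

```text
clock: 14.9
ee_pos: [0.489, 0.3637, 0.0479]
tool_rot: [-0.16, -3.137, 0.001]
wrist_force: [-0.6, 0.8, 1.3]
opening: -0.0002
grasp_force: 0.3
clock: 15.1
ee_pos: [0.4892, 0.3637, 0.0463]
tool_rot: [0.16, 3.137, 0.0]
wrist_force: [-0.0, -0.9, 2.6]
opening: 0.0
grasp_force: 1.1
clock: 15.3
ee_pos: [0.4894, 0.3637, 0.0444]
tool_rot: [0.16, 3.137, 0.0]
wrist_force: [-0.1, -1.4, 2.5]
opening: -0.0
grasp_force: 1.7
```

```bash
python3 -m jog '[[[0,0,-0.07],0,0],[[0,0,0],0,0]]'; python3 -m jog '[[[0,0,-0.07],0,0],[[0,0,0],0,0]]'
```

```text
clock: 15.5
ee_pos: [0.4896, 0.3637, 0.0436]
tool_rot: [0.16, 3.137, 0.001]
wrist_force: [-0.0, -2.3, 9.7]
opening: 0.0003
grasp_force: 4.8
clock: 15.7
ee_pos: [0.4896, 0.3637, 0.0431]
tool_rot: [0.16, 3.136, 0.001]
wrist_force: [-2.1, -3.2, 21.4]
opening: 0.0001
grasp_force: 10.5
```

The key is at its hard stop. I'll release and check.

```bash
python3 -m jog '[[[0,0,0.3],0,0],[[0,0,0.5],0,0],[[0,0,1],0,0],[[0,0,1],0,0],[[0,0,1],0,0],[[0,0,1],0,0],[[0,0,1],0,0],[[0,0,1],0,0]]' && python3 -m jog '[[[1,-1,0.5],0,0],[[1,-1,0],0,0],[[0,-1,0],0,0],[[0,0,0],0,0]]'
python3 - <<'E'
from h import *
s,c=wrist(); cv2.imwrite("pics/w5.png",c["image"])
t=r.camera("top")["image"]; g=cv2.resize(t[100:225,170:425],None,fx=3,fy=3,interpolation=cv2.INTER_CUBIC)
o=np.zeros((600,765,3),np.uint8); o[:375]=g; o[380:600,:440]=c["image"][80:300,200:640]; cv2.imwrite("pics/fin.png",o)
E
```

```text
clock: 16.5
ee_pos: [0.4889, 0.3638, 0.1785]
tool_rot: [-0.159, -3.137, -0.0]
wrist_force: [0.3, -0.0, -0.0]
opening: 0.0002
grasp_force: 0.0
clock: 16.9
ee_pos: [0.5293, 0.3, 0.1875]
tool_rot: [-0.166, -3.137, 0.003]
wrist_force: [0.1, 0.0, 0.1]
opening: -0.0
grasp_force: 0.0
```

View pics/fin.png

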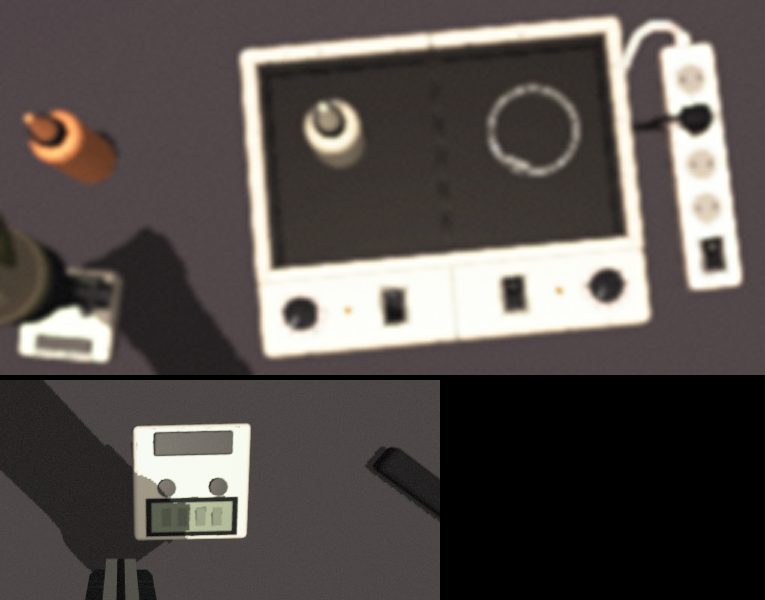

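The strip and right rockers are on and the left is off. The timer is where it was with its keys up, nothing else has moved, and the arm is clear.

```bash
python3 -c "
from workcell import r; print(r.finish_job())"
```

```text
the job is handed in; nothing more can be done
None
```

I switched on the power strip, then the right griddle half (the one with the ring mould), pressed the timer's bar key fully down and let it go, and handed the job in at about 17 s of the 56 s; no verdict came back, but my last pictures showed the left half off and nothing moved.

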